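# Check the pump gears against the master

## Task

Two loose brass gears lie on the lab bench. Fit the one with the same number of teeth as the steel master gear over the empty post beside the master, hub up and fully down, so that the two mesh, and lay the other gear flat, hub up, inside the steel tray.

Things in the scene. Friction and masses are not known exactly. Their poses are not given: they have to be found in the camera images.
- gear12: loose brass spur gear, 12 teeth like the master: toothed disc 56 mm over the tips, 12 mm thick, with a round hub 32 mm across on top (12 to 34 mm above the underside; grip it here). 22 mm bore right through. About 0.2 kg. Origin: centre of the underside, z up along the bore. Starts flat on the bench, hub up.
- gear16: loose brass spur gear, 16 teeth, too large for the post: disc 72 mm over the tips, 12 mm thick; hub 32 mm across (12 to 34 mm above the underside; grip it here), 22 mm bore. About 0.3 kg. Origin: centre of the underside, z up. Starts flat on the bench, hub up. A similar brass roller, 60 mm, without teeth, is not needed.
- post_seat (a point): shoulder where the gear's underside rests, 15 mm over the bench; z up along the post, 36 mm tall, 18.6 mm thick for the lowest 8 mm, then tapering to 5 mm: it centres the bore. The 12-tooth steel master (56 mm, up to 14 mm above here) is 51 mm off along +y; it turns freely and teeth are bevelled, so a gear lowered straight at any angle falls into mesh. Fixed 90 x 150 mm slate-grey base.
- tray_in (a point): centre of the inner floor of the open stainless tray, 3 mm above the bench; z up. Inside 120 mm along its x and 150 mm along its y; rim 17 mm above the bench, walls 3 mm thick. Fixed to the bench.
Mind the look-alikes: they are no part of the job. Leave any green or purple look-alike of the part that bears post_seat alone.

How it is judged (in metres and radians):
At the end, for the whole second after the job is handed in: gear12 is down on the post, hub up: within 3 mm of the shoulder, 5 mm of the post's axis and 6 degrees of level. gear16 lies in the tray, hub up: within 6 mm of its floor, 6 degrees of level, and 30 mm (tray x) and 45 mm (tray y) of its centre. Both are at rest (horizontal distance between gear12 and post_seat below 0.005 m and z of gear12 in the frame of post_seat below 0.003 m and angle between each of gear12, gear16's own z axis and vertical below 0.1 rad and linear speed of each of gear12, gear16 below 0.02 m/s and x of gear16 in the frame of tray_in between -0.03 and 0.03 m and y of gear16 in the frame of tray_in between -0.045 and 0.045 m and z of gear16 in the frame of tray_in below 0.006 m); the robot touches nothing.
It also fails if it takes over 50 s, if anything falls off the work surface, if the arm or the gripper's body presses on something with over 40 N, if the wrist force passes 120 N, or if a joint passes its speed limit or range.

## Robot

A 6-joint arm with a two-finger parallel gripper is mounted at the origin on the work surface. World frame = base frame: x ahead of the robot, y to its left, z up, the work surface at z = 0. Lengths are in mm, angles in rad, forces in N, time in s.
With the tool pointing down it reaches from about 275 to 725 mm from the base axis. Payload 15.9 kg.
Tool frame: the origin (TCP) lies on the centre line of the jaws, within the pads' length; the fingertips stand 19 mm ahead of it and the grasp point (between the pads) is the TCP; z points along the fingers, y is the line along which they close (so a half turn about z gives the same grasp; the last joint's range is limited). The gripper opens to 85 mm and grips with 20 to 120 N. Pads are 22 mm wide; open, the fingers measure 114 mm over their backs; the gripper's body (76 mm by 85 mm) begins 54 mm behind the grasp point. The pads swing forward as they close: fully open they stand 13 mm farther back than shut.
Start: joints at [1.149, 0.213, -0.034, 1.323, 0, 1.571], TCP at [204.694, 456.164, 250.306] pointing down, gripper open.
Joint ranges: [-2.98, 2.98], [-0.74, 1.72], [-1.14, 1.35], [-2.1, 2.04], [-1.57, 1.44], [-3.14, 3.14]. Speed limits (rad/s): [1.89, 1.89, 2.39, 2.57, 3.14, 3.14].

## Interface

Orientations are given as [roll, pitch, yaw] about the fixed x, y, z axes, in that order (R = Rz(yaw) Ry(pitch) Rx(roll)).
In Python, from cell import manip gives the robot as it stands.
- The arm moves only by the tool carry_out, never from a script. Its argument "increments" is a list of rows, each a list of 5 numbers: the closure, from -1 (fully open) to 1 (shut), then the shift along the tool's x, y, z in mm, then the turn about the tool's z in rad. A call has exactly 8 rows; each row shifts and turns the commanded pose from where the row before left it, along the tool's axes as they then stand; what a row does not reach is not made up. A row lasts 1/10 s, in which the tool goes at most 50 mm and 8.59 degrees, less where a joint would pass 70% of its speed; a pose out of reach is approached as far as the arm can. A call with a gripper value outside its range is refused whole. The fingers move at their own pace and stop on an object; "grip_force" is the grip in N (left out, the last holds). Time passes only in rows, so rows that do not move let the fingers close, or fill a call up. It gives the time, the measured TCP pose, the force, the opening and the grip force at its end, in the units of the state.
- manip.read_state(): the state, without advancing time (a new reading comes with each control period).
- manip.grab_frame(name): name is "scene" or "top" or "wrist"; returns a dict with "img" (480x640x3 uint8, blue, green, red), "vertical_fov" (degrees; the focal length in pixels is half the picture's height over the tangent of half this angle, whatever the lens; pixels are square), "cx", "cy" (the principal point, pixels), "T" (4x4, takes a point from camera to world coordinates); the wrist camera has in their place "tool_from_camera" (4x4, takes a point from camera to tool coordinates, whose origin is the TCP and whose axes are the flange's). Camera axes: x right, y up, looking along -z (the intrinsics and any distortion apply to the point x, -y, -z); pixel columns grow to the right and rows downward; lengths in mm; the calibration is good to about 2 mm. A picture is of the moment at which its call begins: read the wrist's pose just before it. There is no depth.
- manip.close_job(): hands the job in; it is judged then, once.
The state is a dict: "time_s": time; "joint_positions": joint angles; "joint_velocities": joint speeds; "effort": joint torques, N m; "position": TCP position; "orientation": TCP orientation; "contact_force": force on the tool from outside, world axes, zero at the start; "wrist_torque": the same for the moment, N m; "grip_width": finger opening in mm; "grasp_force": force on a finger pad.
Only numpy, scipy, OpenCV 4.12 (cv2) and the standard library are available. Lean on these libraries where they do the work, as an engineer would, in place of code of your own. Each camera call takes 0.05 s, during which the arm holds its last target. There are 200 camera calls.

## Working session

There is one attempt and no reset: what is moved stays moved. The work goes in short steps, Python scripts to look and compute and a tool call to move; the robot and the scene stay as the last step left them, time stands still between calls to the robot, and variables do not carry over. Pictures are saved under pics/ and viewed, at most 10 in all, crops included, and the job is handed in when it is done.

Besides the shell and the picture viewer there is one more tool, called as name(argument=value, ...) on one line, values as JSON. carry_out: Moves the arm, as the interface text tells. Its arguments: {"type":"object","properties":{"increments":{"type":"array"},"grip_force":{"type":"number"}},"required":["increments"]}

```bash
mkdir -p pics; ls
python3 - <<'E'
from cell import manip
import cv2,pickle
s=manip.read_state();print(s)
d={}
for n in("scene","top"):
    f=manip.grab_frame(n);d[n]=f;cv2.imwrite(f"pics/{n}0.png",f["img"]);print(n,{k:v for k,v in f.items() if k!="img"})
f=manip.grab_frame("wrist");print({k:v for k,v in f.items() if k!="img"})
pickle.dump(d,open("f0.pkl","wb"))
E
```

```text
pics
{'time_s': 0.0, 'joint_positions': array([ 1.14901254e+00,  2.13372973e-01, -3.50965858e-02,  1.32350760e+00,
        2.11735231e-05,  1.57079147e+00]), 'joint_velocities': array([-2.39896493e-04,  1.92648382e-04,  2.43390572e-05,  7.57583138e-05,
       -1.72352175e-03, -1.58489608e-04]), 'effort': array([ 4.03066297e-03, -6.86147118e+01,  4.87126064e+01,  1.70026085e-02,
        3.00095489e-04, -2.36143205e-05]), 'position': array([204.54892872, 455.87147557, 249.79287849]), 'orientation': array([-3.14041182e+00, -2.11792388e-05,  2.71981369e+00]), 'contact_force': array([-0.55947361, -0.47865143, -0.33163778]), 'wrist_torque': array([ 0.01931082,  0.01811005, -0.03156644]), 'grasp_force': 0.0, 'grip_width': 85.5925261318052}
scene {'vertical_fov': 48.132972796522196, 'cx': 326.54916875114293, 'cy': 232.33675323530548, 'T': array([[ 2.18983655e-01, -8.35507997e-01,  5.03956888e-01,
         9.67582648e+02],
       [ 9.75633742e-01,  1.94694657e-01, -1.01157264e-01,
        -5.75260872e+01],
       [-1.36000101e-02,  5.13829132e-01,  8.57784742e-01,
         9.16570718e+02],
  
[... 273 characters left out ...]
  [-9.99526121e-01,  2.21803054e-02, -2.13440498e-02,
         3.68514140e+01],
       [-1.94097191e-02,  8.40380550e-02,  9.96273491e-01,
         1.06656358e+03],
       [ 0.00000000e+00,  0.00000000e+00,  0.00000000e+00,
         1.00000000e+00]])}
{'vertical_fov': 62.40084034447271, 'cx': 324.08703947548094, 'cy': 234.5530972453857, 'tool_from_camera': array([[-1.07946725e-03,  9.50321019e-01,  3.11269650e-01,
         8.00244156e+01],
       [ 9.99999376e-01,  9.36822296e-04,  6.07783826e-04,
        -9.20211476e-01],
       [ 2.85985397e-04,  3.11270112e-01, -9.50321438e-01,
        -1.23137338e+02],
       [ 0.00000000e+00,  0.00000000e+00,  0.00000000e+00,
         1.00000000e+00]])}
```

View pics/top0.png

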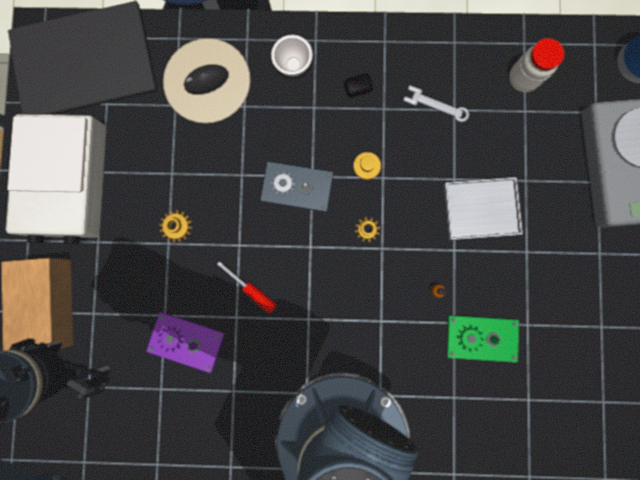

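View pics/scene0.png

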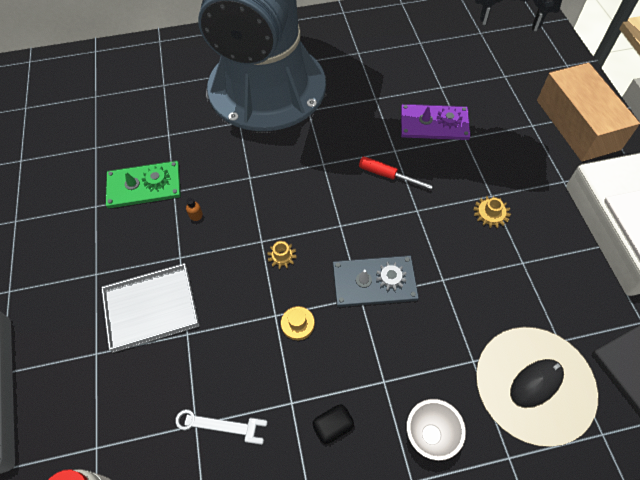

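The top view shows three brass items: gear16 at (175,225), gear12 at (368,229), and the toothless roller at (367,165). The slate base is at (297,187), with the master at (283,183) and the post at about (307,188). The tray is at (483,208). The purple and green bases are decoys. Next I'll measure these and check them in an enlarged crop.

```bash
cat > h.py <<'E'
import numpy as np,cv2
def K(f):
    F=240/np.tan(np.radians(f["vertical_fov"])/2);return F,f["cx"],f["cy"]
def ray(f,p,T=None):
    F,cx,cy=K(f);T=f["T"] if T is None else T
    d=T[:3,:3]@np.array([(p[0]-cx)/F,-(p[1]-cy)/F,-1]);return T[:3,3],d
def onz(f,p,z,T=None):
    o,d=ray(f,p,T);return o+d*(z-o[2])/d[2]
def tri(r1,r2):
    A=[];b=[]
    for o,d in(r1,r2):
        d=d/np.linalg.norm(d);M=np.eye(3)-np.outer(d,d);A.append(M);b.append(M@o)
    return np.linalg.solve(A[0]+A[1],b[0]+b[1])
def brass(img):
    h=cv2.cvtColor(img,cv2.COLOR_BGR2HSV);return cv2.inRange(h,(15,110,60),(32,255,255))
def blobs(m,amin):
    n,l,s,c=cv2.connectedComponentsWithStats(m)
    return [(l==i,s[i],c[i]) for i in range(1,n) if s[i,4]>amin]
E
python3 - <<'E'
import pickle;from h import *
np.set_printoptions(precision=1,suppress=True)
d=pickle.load(open("f0.pkl","rb"))
for n in d:
    f=d[n];print(n)
    for m,s,c in blobs(brass(f["img"]),120):
        cn=max(cv2.findContours(m.astype(np.uint8),0,2)[0],key=cv2.contourArea)
        cc,r=cv2.minEnclosingCircle(cn)
        print("brass",s[4],c,cc,r, "z12:",onz(f,cc,10),"rad mm",np.linalg.norm(onz(f,(cc[0]+r,cc[1]),10)-onz(f,cc,10)))
t=d["top"]["img"];g=cv2.cvtColor(t,6);h=cv2.cvtColor(t,cv2.COLOR_BGR2HSV)
# slate base, tray
f=d["top"]
m=cv2.inRange(h,(95,40,50),(120,140,140));
for mm,nm,z,box in((m,"base",10,(240,150,350,220)),(cv2.inRange(h,(0,0,120),(179,50,255)),"tray",17,(435,168,530,248))):
    x0,y0,x1,y1=box;q=np.zeros_like(g);q[y0:y1,x0:x1]=mm[y0:y1,x0:x1]
    q=cv2.morphologyEx(q,cv2.MORPH_CLOSE,np.ones((7,7)));q=cv2.morphologyEx(q,cv2.MORPH_OPEN,np.ones((5,5)))
    c=max(cv2.findContours(q,0,2)[0],key=cv2.contourArea);R=cv2.minAreaRect(c)
    P=np.array([onz(f,p,z) for p in cv2.boxPoints(R)])
    print(nm,R,P,P.mean(0),np.linalg.norm(P-np.roll(P,1,0),axis=1))
def crop(n,x,y,r=40,s=300): 
    i=d[n]["img"];return cv2.resize(i[y-r:y+r,x-r:x+r],(s,s),interpolation=cv2.INTER_CUBIC)[:,:266]
cv2.imwrite("pics/c0.png",np.vstack([np.hstack([crop("top",175,225),crop("top",368,229),crop("top",300,187)]),np.hstack([crop("scene",492,211),crop("scene",282,254),crop("scene",378,278)])]))
E
```

```text
scene
brass 4986 [587.6 109.9] (588.58740234375, 107.74272155761719) 52.6709098815918 z12: [248.8 699.1  10. ] rad mm 117.97747741310661
brass 789 [491.7 211.3] (491.5, 211.5) 18.66825294494629 z12: [462.5 381.9  10. ] rad mm 37.20119842615953
brass 532 [281.4 253.9] (281.53509521484375, 254.74562072753906) 14.639629364013672 z12: [464.3 -45.8  10. ] rad mm 28.15528895347239
brass 925 [297.3 322.8] (297.2856140136719, 322.65045166015625) 17.364330291748047 z12: [606.8 -42.8  10. ] rad mm 31.06524843927216
top
brass 636 [366.6 165.2] (366.675537109375, 165.23936462402344) 14.31765079498291 z12: [604.8 -42.2  10. ] rad mm 32.05274341299026
brass 693 [175.2 225.8] (175.26470947265625, 226.1117706298828) 16.544879913330078 z12: [458.2 383.1  10. ] rad mm 37.21663236106998
brass 379 [367.1 229. ] (367.01031494140625, 228.90721130371094) 12.740500450134277 z12: [461.4 -45.1  10. ] rad mm 28.20314014779142
brass 4802 [ 33.  300.8] (35.5, 304.5) 55.10454559326172 z12: [276.7 686.4  10. ] rad mm 123.44241873569732
base ((292.5692443847656, 185.94615173339844), (87.69255065917969, 55.0714225769043), 7.125016689300537) [[502.8 226.7  10. ]
 [627.5 215.8  10. ]
 [606.3  18.8  10. ]
 [482.5  31.5  10. ]] [554.8 123.2  10. ] [196.2 125.2 198.1 124.5]
tray ((485.40228271484375, 206.59983825683594), (60.55049133300781, 77.88045501708984), 86.00909423828125) [[ 575.3 -214.2   17. ]
 [ 590.9 -385.1   17. ]
 [ 456.9 -392.7   17. ]
 [ 441.3 -223.6   17. ]] [ 516.1 -303.9   17. ] [134.4 171.6 134.1 169.8]
```

View pics/c0.png

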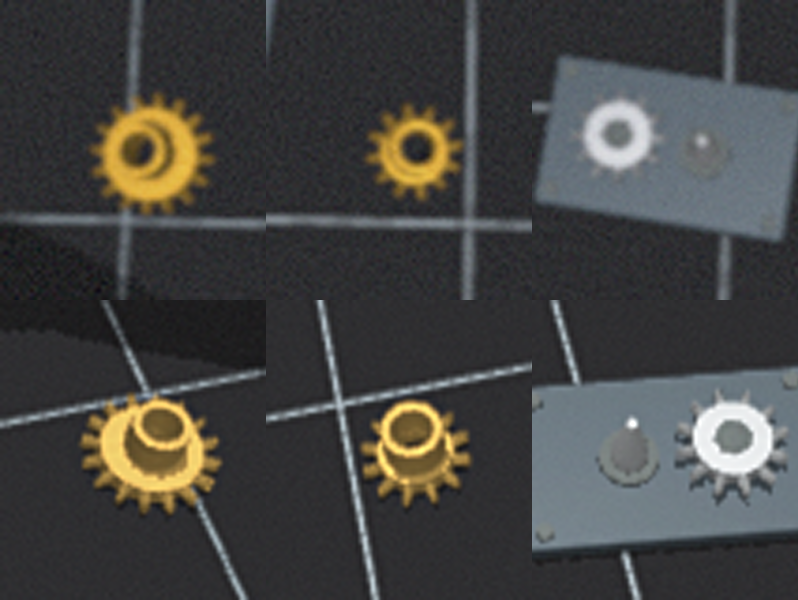

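The crop confirms it. The left gear has the larger disc (about 37 mm radius, 16 teeth) and the middle one is 28 mm (12 teeth). The slate base carries the cone post with its tip at top (305,185) / scene (365,271), and the master at top (283,183) / scene (391,275).

Run:
```python
import pickle;from h import *
np.set_printoptions(precision=1,suppress=True)
d=pickle.load(open("f0.pkl","rb"));T,S=d["top"],d["scene"]
for n,a,b,z in(("tip",(305.3,184.9),(364.7,271),51),("master",(282.9,183),(391.3,274.8),29)):
    print(n,tri(ray(T,a),ray(S,b)),onz(T,a,z),onz(S,b,z))
# tray in scene, brightness threshold
for f,box in((S,(85,255,215,360)),(T,(435,168,530,248))):
    g=cv2.cvtColor(f["img"],6);x0,y0,x1,y1=box
    q=np.zeros_like(g);q[y0:y1,x0:x1]=(g[y0:y1,x0:x1]>150)*255
    q=cv2.morphologyEx(q,cv2.MORPH_OPEN,np.ones((5,5)))
    c=max(cv2.findContours(q,0,2)[0],key=cv2.contourArea);a=cv2.approxPolyDP(cv2.convexHull(c),6,True)[:,0]
    P=np.array([onz(f,p,10) for p in a.astype(float)]);print(a.tolist(),P,P.mean(0))
    print(cv2.minAreaRect(P[:,:2].astype(np.float32)))
```

```text
tip [550.9  93.6  45.4] [549.7  92.2  51. ] [553.7  93.6  51. ]
master [558.5 144.1  22. ] [557.1 142.9  29. ] [561.7 143.   29. ]
[[185, 270], [195, 323], [113, 346], [107, 291]] [[ 455.3 -230.1   10. ]
 [ 566.3 -221.8   10. ]
 [ 576.8 -366.7   10. ]
 [ 466.3 -375.6   10. ]] [ 516.2 -298.6   10. ]
((516.2332763671875, -298.70855712890625), (111.340087890625, 145.9159698486328), 4.291633129119873)
[[512, 180], [517, 233], [451, 238], [446, 184]] [[ 577.7 -365.4   10. ]
 [ 459.6 -375.1   10. ]
 [ 445.3 -230.5   10. ]
 [ 565.8 -219.3   10. ]] [ 512.1 -297.6   10. ]
((512.30078125, -297.8589172363281), (121.02642059326172, 146.53494262695312), 5.307905197143555)
```

Positions found, all consistent with the given sizes and reach:

| Item | x, y (mm) |
|---|---|
| gear16 | (460, 382) |
| gear12 | (462, -45) |
| Post | (551, 93) |
| Tray centre | (515, -299) |

The master is 51 mm from the post, as specified. I'll start by moving above gear16.

carry_out(increments=[[-1, -37.6, 5.4, 12.8, 0], [-1, -37.6, 5.4, 12.8, 0], [-1, -37.6, 5.4, 12.8, 0], [-1, -37.6, 5.4, 12.8, 0], [-1, -37.6, 5.4, 12.8, 0], [-1, -37.6, 5.4, 12.8, 0], [-1, -37.6, 5.4, 12.8, 0], [-1, 0, 0, 0, 0]], grip_force=40)

```text
time_s: 0.95
position: [463.1, 380.7, 158.2]
orientation: [-3.139, -0.0, 2.716]
contact_force: [-1.4, 0.1, -0.9]
grip_width: 85.6
grasp_force: 0.0
```

```bash
cat >> h.py <<'E'
from scipy.spatial.transform import Rotation as Ro
def pose(s):
    T=np.eye(4);T[:3,:3]=Ro.from_euler("xyz",s["orientation"]).as_matrix();T[:3,3]=s["position"];return T
def look(manip,name):
    s=manip.read_state();f=manip.grab_frame("wrist");f["T"]=pose(s)@f["tool_from_camera"]
    cv2.imwrite(f"pics/{name}.png",f["img"]);return s,f
def totool(s,w):
    return pose(s)[:3,:3].T@(np.asarray(w)-s["position"])
def gearfix(f):
    r=[]
    for m,st,c in blobs(brass(f["img"]),1500):
        cn=max(cv2.findContours(m.astype(np.uint8),0,2)[0],key=cv2.contourArea);cc,rad=cv2.minEnclosingCircle(cn)
        holes=[]
        cs,hi=cv2.findContours(m.astype(np.uint8)*255,cv2.RETR_CCOMP,2)
        for c2,hh in zip(cs,hi[0]):
            if hh[3]>=0 and cv2.contourArea(c2)>100: holes.append((cv2.fitEllipse(c2)[0],cv2.contourArea(c2)))
        r.append((cc,rad,holes))
    return r
E
python3 - <<'E'
from cell import manip;from h import *
np.set_printoptions(precision=1,suppress=True)
s,f=look(manip,"w1");print(s["time_s"],s["position"],s["orientation"])
for cc,rad,h in gearfix(f):
    print(cc,rad,onz(f,cc,8),[(p,a,onz(f,p,34)) for p,a in h])
E
```

```text
0.95 [463.1 380.7 158.2] [-3.1 -0.   2.7]
(326.5, 214.0) 50.796260833740234 [457.7 383.3   8. ] [((326.53692626953125, 218.09274291992188), 389.0, array([453.8, 385.1,  34. ])), ((330.35986328125, 218.68316650390625), 361.0, array([455.2, 387.2,  34. ])), ((332.8494567871094, 203.03807067871094), 1522.5, array([446.3, 392.9,  34. ]))]
```

View pics/w1.png

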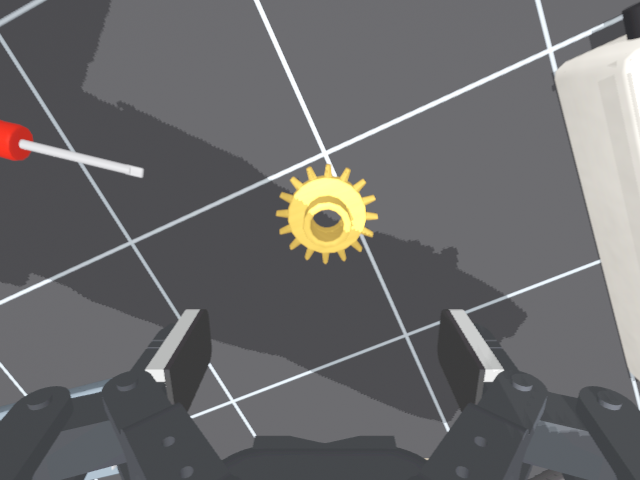

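The wrist view shows gear16 hub up at (327,214), with 16 teeth and about 458,383 in the world. The jaws straddle it. Descending.

carry_out(increments=[[-1, 1.6, 0, 20, 0], [-1, 0, 0, 20, 0], [-1, 0, 0, 20, 0], [-1, 0, 0, 20, 0], [-1, 0, 0, 10, 0], [-1, 0, 0, 0, 0], [-1, 0, 0, 0, 0], [-1, 0, 0, 0, 0]])

```text
time_s: 1.8
position: [459.2, 384.1, 71.9]
orientation: [3.14, 0.001, 2.72]
contact_force: [0.4, 0.4, 0.3]
grip_width: 85.1
grasp_force: 0.0
```

Run:
```python
from cell import manip;from h import *
s=manip.read_state();print(s["time_s"],s["position"],s["orientation"],s["joint_velocities"].round(3))
print(totool(s,(458,383.2,33)))
```

```text
1.8 [459.21890873 384.07033868  71.90216639] [3.14012378e+00 6.87251364e-04 2.71993154e+00] [-0.002 -0.001  0.001 -0.004  0.     0.   ]
[ 0.78267103 -1.35011707 38.8996965 ]
```

carry_out(increments=[[-1, 0.5, -1, 15, 0], [-1, 0, 0, 15, 0], [-1, 0, 0, 8, 0], [-1, 0, 0, 0, 0], [0.3, 0, 0, 0, 0], [1, 0, 0, 0, 0], [1, 0, 0, 0, 0], [1, 0, 0, 0, 0]], grip_force=50)

```text
time_s: 2.6
position: [458.3, 383.1, 33.4]
orientation: [3.141, 0.0, 2.72]
contact_force: [-5.6, -4.5, 19.1]
grip_width: 30.8
grasp_force: 48.0
```

carry_out(increments=[[1, 0, 0, -5, 0], [1, 0, 0, -15, 0], [1, 0, 0, -25, 0], [1, 0, 0, -30, 0], [1, 0, 0, -25, 0], [1, 0, 0, -15, 0], [1, 0, 0, -5, 0], [1, 0, 0, 0, 0]], grip_force=60)

```text
time_s: 3.4
position: [458.1, 382.9, 153.0]
orientation: [3.141, 0.0, 2.72]
contact_force: [-0.0, 0.8, -4.1]
grip_width: 30.4
grasp_force: 59.9
```

```bash
cat >> h.py <<'E'
def plan(p,yaw,q,yaw2,n):
    d=(np.array(q,float)-p)/n;t=(yaw-yaw2)/n
    for k in range(n):
        y=yaw-k*t
        print([round(float(v),1) for v in(d[0]*np.cos(y)+d[1]*np.sin(y),d[0]*np.sin(y)-d[1]*np.cos(y),-d[2])],round(t,3))
E
python3 - <<'E'
from cell import manip;from h import *
s=manip.read_state();print(s["position"],s["orientation"],s["grip_width"])
plan((458.3,383.1,152.7),2.72,(515,-299,152.7),1.65,16)
E
```

```text
[458.09261625 382.93697194 152.95664117] [3.14107284e+00 2.82512122e-04 2.71979047e+00] 30.392320707203165
[-20.7, -37.4, -0.0] 0.067
[-23.1, -36.0, -0.0] 0.067
[-25.5, -34.4, -0.0] 0.067
[-27.7, -32.6, -0.0] 0.067
[-29.8, -30.7, -0.0] 0.067
[-31.8, -28.6, -0.0] 0.067
[-33.7, -26.4, -0.0] 0.067
[-35.4, -24.1, -0.0] 0.067
[-36.9, -21.7, -0.0] 0.067
[-38.2, -19.2, -0.0] 0.067
[-39.4, -16.6, -0.0] 0.067
[-40.5, -13.9, -0.0] 0.067
[-41.3, -11.2, -0.0] 0.067
[-42.0, -8.4, -0.0] 0.067
[-42.4, -5.5, -0.0] 0.067
[-42.7, -2.7, -0.0] 0.067
```

Gear16 is held: −4.1 N on the wrist, more than its weight of about 3 N, and the jaws are 30.4 mm apart. Carrying it to the tray.

carry_out(increments=[[1, -20.7, -37.4, 0, 0.067], [1, -23.1, -36, 0, 0.067], [1, -25.5, -34.4, 0, 0.067], [1, -27.7, -32.6, 0, 0.067], [1, -29.8, -30.7, 0, 0.067], [1, -31.8, -28.6, 0, 0.067], [1, -33.7, -26.4, 0, 0.067], [1, -35.4, -24.1, 0, 0.067]])

```text
time_s: 4.2
position: [485.1, 39.9, 151.6]
orientation: [-3.14, -0.001, 2.181]
contact_force: [1.0, 0.3, -3.8]
grip_width: 30.1
grasp_force: 60.2
```

carry_out(increments=[[1, -36.9, -21.7, 0, 0.067], [1, -38.2, -19.2, 0, 0.067], [1, -39.4, -16.6, 0, 0.067], [1, -40.5, -13.9, 0, 0.067], [1, -41.3, -11.2, 0, 0.067], [1, -42, -8.4, 0, 0.067], [1, -42.4, -5.5, 0, 0.067], [1, -42.7, -2.7, 0, 0.067]])

```text
time_s: 5.0
position: [512.9, -301.0, 151.3]
orientation: [-3.14, -0.001, 1.645]
contact_force: [1.0, -0.3, -2.4]
grip_width: 30.6
grasp_force: 60.2
```

carry_out(increments=[[1, 0, 0, 0, 0], [1, 0, 0, 0, 0], [1, 0, 0, 10, 0], [1, 0, 0, 20, 0], [1, 0, 0, 20, 0], [1, 0, 0, 10, 0], [1, 0, 0, 0, 0], [1, 0, 0, 0, 0]])

```text
time_s: 5.8
position: [513.9, -299.1, 93.1]
orientation: [3.141, 0.0, 1.649]
contact_force: [-0.3, 0.0, -3.2]
grip_width: 30.2
grasp_force: 60.3
```

Run:
```python
from cell import manip;from h import *
s,f=look(manip,"w2");print(s["position"],s["orientation"],s["grip_width"])
g=cv2.cvtColor(f["img"],6)
for c in((515,-299),):
    pass
# project tray corners est. onto wrist image to draw
Ti=np.linalg.inv(f["T"]);F,cx,cy=K(f);im=f["img"].copy()
for a,b in((60,75),(60,-75),(-60,75),(-60,-75),(0,0)):
    w=np.array([515+a*.997-b*.08,-299+a*.08+b*.997,17 if a else 3,1]);q=Ti@w;u=(cx+F*q[0]/-q[2],cy-F*q[1]/-q[2]);print(np.round(u))
    cv2.circle(im,(int(u[0]),int(u[1])),5,(0,0,255),-1)
cv2.imwrite("pics/w2.png",im)
```

```text
[ 513.86254216 -299.10802889   93.09686114] [3.14141843e+00 7.86417775e-05 1.64850380e+00] 30.162040923086995
[452. 113.]
[428. 375.]
[202. 114.]
[227. 376.]
[327. 250.]
```

View pics/w2.png

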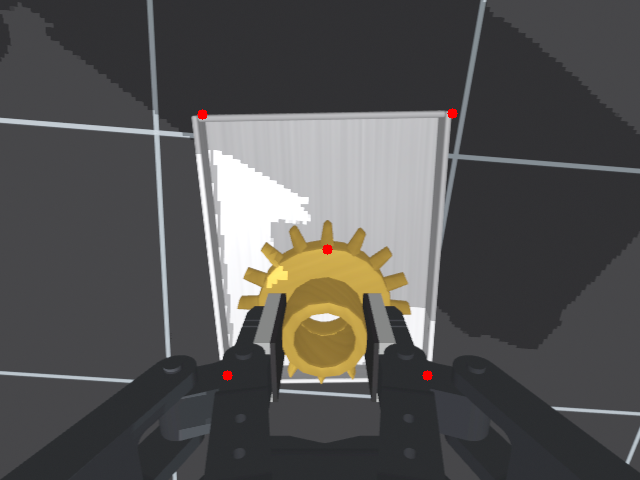

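The estimated tray corners (red dots) land on the rim corners, and the gear hangs level over the tray. Lowering and releasing.

carry_out(increments=[[1, 0, 0, 15, 0], [1, 0, 0, 20, 0], [1, 0, 0, 13, 0], [1, 0, 0, 5, 0], [1, 0, 0, 2, 0], [1, 0, 0, 1, 0], [1, 0, 0, 0, 0], [1, 0, 0, 0, 0]])

```text
time_s: 6.65
position: [514.0, -299.7, 37.3]
orientation: [3.141, 0.001, 1.648]
contact_force: [-0.2, 0.0, -4.1]
grip_width: 30.2
grasp_force: 60.3
```

carry_out(increments=[[0, 0, 0, 0, 0], [-0.2, 0, 0, 0, 0], [-0.2, 0, 0, 0, 0], [-0.2, 0, 0, 0, 0], [-0.2, 0, 0, -10, 0], [-0.2, 0, 0, -30, 0], [-0.2, 0, 0, -40, 0], [-0.2, 0, 0, -35, 0]])

```text
time_s: 7.45
position: [513.6, -299.5, 154.2]
orientation: [3.141, 0.0, 1.648]
contact_force: [-0.1, -0.0, -0.1]
grip_width: 50.9
grasp_force: 0.0
```

Run:
```python
from cell import manip;from h import *
s,f=look(manip,"w3");print(s["position"],s["orientation"],s["grip_width"])
for cc,rad,h in gearfix(f): print(cc,rad,onz(f,cc,12))
f=manip.grab_frame("top")
for m,st,c in blobs(brass(f["img"]),120): print(c,st[4],onz(f,c,12))
plan((515,-299,152),1.65,(462.5,-45.4,152),1.55,8)
```

```text
[ 513.59799654 -299.46186851  154.24670354] [3.14099130e+00 4.41270526e-04 1.64782014e+00] 50.86886330994639
(28.981433868408203, 38.9212532043457) 36.95016860961914 [ 325.66533457 -196.46272533   12.        ]
(324.46875, 225.5) 50.94646453857422 [ 513.36744464 -300.7432333    12.        ]
[366.65258216 165.21283255] 639 [604.42985731 -41.95500855  12.        ]
[482.20950324 208.19222462] 463 [ 512.79105041 -298.60592208   12.        ]
[367.06068602 229.17941953] 379 [460.55532074 -45.10914029  12.        ]
[ 32.66616171 305.16341602] 5281 [275.22750739 691.4204704   12.        ]
[32.1, -4.0, -0.0] 0.012
[32.1, -4.4, -0.0] 0.012
[32.0, -4.8, -0.0] 0.012
[31.9, -5.2, -0.0] 0.012
[31.9, -5.6, -0.0] 0.012
[31.8, -6.0, -0.0] 0.012
[31.7, -6.4, -0.0] 0.012
[31.6, -6.8, -0.0] 0.012
```

Gear16 is in the tray at (513,-300), essentially centred. On to gear12.

carry_out(increments=[[-1, 32.1, -4, 0, 0.012], [-1, 32.1, -4.4, 0, 0.012], [-1, 32, -4.8, 0, 0.012], [-1, 31.9, -5.2, 0, 0.012], [-1, 31.9, -5.6, 0, 0.012], [-1, 31.8, -6, 0, 0.012], [-1, 31.7, -6.4, 0, 0.012], [-1, 31.6, -6.8, 0, 0.012]])

```text
time_s: 8.35
position: [461.0, -44.8, 152.0]
orientation: [3.141, 0.0, 1.551]
contact_force: [0.5, -0.7, 0.1]
grip_width: 85.5
grasp_force: 0.0
```

carry_out(increments=[[-1, 0, 0, 0, 0], [-1, 0, 0, 10, 0], [-1, 0, 0, 10, 0], [-1, 0, 0, 0, 0], [-1, 0, 0, 0, 0], [-1, 0, 0, 0, 0], [-1, 0, 0, 0, 0], [-1, 0, 0, 0, 0]])

```text
time_s: 9.15
position: [461.7, -46.1, 131.9]
orientation: [3.141, 0.0, 1.552]
contact_force: [0.6, -0.2, 0.1]
grip_width: 85.0
grasp_force: 0.0
```

Run:
```python
from cell import manip;from h import *
s,f=look(manip,"w4");print(s["position"],s["orientation"],s["grip_width"])
for cc,rad,h in gearfix(f):
    w=onz(f,cc,8);print(cc,rad,w,totool(s,(w[0],w[1],33)))
```

```text
[461.67533426 -46.09122554 131.88960808] [3.14127470e+00 4.16409029e-05 1.55161191e+00] 84.98990568808529
(544.1951904296875, 221.91310119628906) 51.758766174316406 [604.11751873 -42.21689718   8.        ] [  6.61023589 142.31020174  98.93458539]
(324.2602844238281, 231.879150390625) 43.455413818359375 [461.24230868 -46.13708955   8.        ] [-5.00445528e-02 -4.63507973e-01  9.88894679e+01]
```

The jaws are centred on gear12 to within 0.5 mm. Descending to grip.

carry_out(increments=[[-1, 0, -0.5, 20, 0], [-1, 0, 0, 25, 0], [-1, 0, 0, 25, 0], [-1, 0, 0, 20, 0], [-1, 0, 0, 8, 0], [-1, 0, 0, 0, 0], [-1, 0, 0, 0, 0], [-1, 0, 0, 0, 0]])

```text
time_s: 10.0
position: [461.8, -46.0, 34.7]
orientation: [3.14, 0.0, 1.552]
contact_force: [-0.3, -0.6, 0.2]
grip_width: 85.7
grasp_force: 0.0
```

carry_out(increments=[[0.3, 0, 0, 0, 0], [1, 0, 0, 0, 0], [1, 0, 0, 0, 0], [1, 0, 0, 0, 0], [1, 0, 0, 0, 0], [1, 0, 0, -5, 0], [1, 0, 0, -15, 0], [1, 0, 0, -20, 0]], grip_force=50)

```text
time_s: 10.8
position: [460.2, -45.9, 73.7]
orientation: [-3.14, -0.0, 1.552]
contact_force: [-0.5, -0.2, -2.1]
grip_width: 30.3
grasp_force: 49.8
```

carry_out(increments=[[1, 0, 0, -20, 0], [1, 0, 0, -20, 0], [1, 0, 0, -20, 0], [1, 0, 0, -10, 0], [1, 0, 0, 0, 0], [1, 0, 0, 0, 0], [1, 0, 0, 0, 0], [1, 0, 0, 0, 0]])

```text
time_s: 11.6
position: [460.6, -45.9, 142.9]
orientation: [-3.14, -0.0, 1.552]
contact_force: [0.2, -0.4, -2.5]
grip_width: 30.5
grasp_force: 49.9
```

Run:
```python
from cell import manip;from h import *
s=manip.read_state();print(s["position"],s["orientation"],s["grip_width"])
plan(s["position"],1.55,(551-100*.148,93-100*.989,s["position"][2]),1.42,8)
```

```text
[460.5644696  -45.88004238 142.88959703] [-3.14018204e+00 -1.33323769e-04  1.55182199e+00] 30.527476822976244
[5.2, 9.3, -0.0] 0.016
[5.3, 9.3, -0.0] 0.016
[5.5, 9.2, -0.0] 0.016
[5.6, 9.1, -0.0] 0.016
[5.8, 9.0, -0.0] 0.016
[5.9, 8.9, -0.0] 0.016
[6.1, 8.8, -0.0] 0.016
[6.2, 8.7, -0.0] 0.016
```

Gear12 is held (30.5 mm, −2.5 N). Now to a viewpoint about 70 mm short of the post, to measure it with the wrist camera.

carry_out(increments=[[1, 8.9, 9.8, 0, 0.016], [1, 9.1, 9.7, 0, 0.016], [1, 9.2, 9.5, 0, 0.016], [1, 9.4, 9.4, 0, 0.016], [1, 9.5, 9.2, 0, 0.016], [1, 9.7, 9.1, 0, 0.016], [1, 9.8, 8.9, 0, 0.016], [1, 10, 8.8, 0, 0.016]])

```text
time_s: 12.4
position: [541.1, 24.3, 143.1]
orientation: [-3.141, 0.0, 1.423]
contact_force: [0.1, 0.4, -2.3]
grip_width: 30.0
grasp_force: 49.9
```

carry_out(increments=[[1, 0, 0, 0, 0], [1, 0, 0, 0, 0], [1, 0, 0, 0, 0], [1, 0, 0, 0, 0], [1, 0, 0, 0, 0], [1, 0, 0, 0, 0], [1, 0, 0, 0, 0], [1, 0, 0, 0, 0]])

```text
time_s: 13.2
position: [540.9, 23.9, 143.7]
orientation: [-3.142, -0.0, 1.424]
contact_force: [0.4, -0.4, -2.8]
grip_width: 30.3
grasp_force: 49.9
```

Run:
```python
from cell import manip;from h import *;import pickle
s,f=look(manip,"w5");pickle.dump((s,f),open("w5.pkl","wb"));print(s["position"],s["orientation"],s["grip_width"])
```

```text
[540.91915863  23.89052975 143.72237108] [-3.14158705e+00 -1.45789014e-05  1.42381143e+00] 30.285575479640165
```

View pics/w5.png

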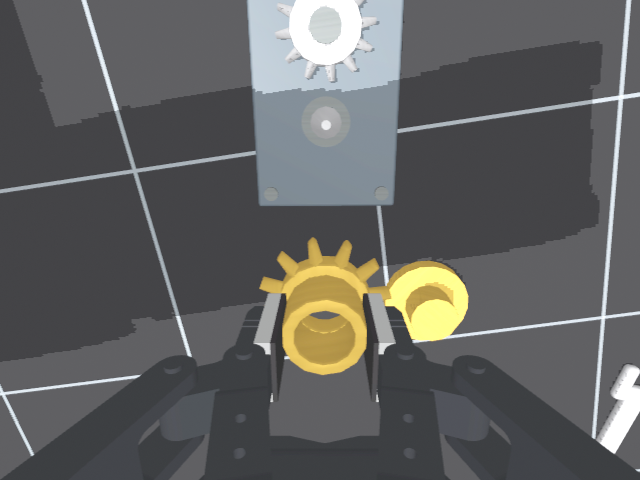

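The wrist view shows the post tip at (326,125), its shoulder ring at (326,121), and the master at (325,25) straight beyond. The held hub is at (325,332).

Run:
```python
import pickle;from h import *
s,f=pickle.load(open("w5.pkl","rb"));np.set_printoptions(precision=1,suppress=True)
g=cv2.cvtColor(f["img"],6)
# shoulder ring & tip & master
tip=(g[105:145,305:350]>200);ys,xs=np.nonzero(tip);tp=(xs.mean()+305,ys.mean()+105)
m=(np.abs(f["img"][90:155,295:360].astype(int).max(2)-f["img"][90:155,295:360].astype(int).min(2))<14).astype(np.uint8)
b=max(blobs(m,100),key=lambda q:q[1][4]);e=cv2.minEnclosingCircle(np.argwhere(b[0])[:,::-1].astype(np.float32))
rc=(e[0][0]+295,e[0][1]+90)
print("tip",tp,onz(f,tp,51),totool(s,onz(f,tp,51)));print("ring",rc,e[1],onz(f,rc,15),totool(s,onz(f,rc,15)))
w=(g[0:62,280:372]>225).astype(np.uint8);print("master hub",(onz(f,(325.5,25),29)),totool(s,onz(f,(325.5,25),29)))
# bore of held gear: hub top
zt=s["position"][2]-0.0
for p in((325,332),(325,310)):print("hub",totool(s,onz(f,p,zt)))
```

```text
tip (np.float64(325.6623376623377), np.float64(124.55844155844156)) [551.5  92.2  51. ] [69.1  0.5 92.7]
ring (325.62654304504395, 121.14506149291992) 25.281967163085938 [551.6  92.5  15. ] [ 69.5   0.5 128.7]
master hub [558.9 142.3  29. ] [119.8   0.4 114.7]
hub [ 2.2 -0.   0. ]
hub [11. -0.  0.]
```

Tip and ring agree on the post axis at (551.5, 92.4), and the master is 50.5 mm beyond it. Moving over the post and lowering partway.

carry_out(increments=[[1, 8, 0.5, 0, 0], [1, 15, 0, 0, 0], [1, 15, 0, 0, 0], [1, 15, 0, 0, 0], [1, 12, 0, 0, 0], [1, 4.3, 0, 0, 0], [1, 0, 0, 0, 0], [1, 0, 0, 0, 0]])

```text
time_s: 14.05
position: [551.5, 92.2, 143.7]
orientation: [-3.141, 0.0, 1.424]
contact_force: [0.1, 0.9, -1.9]
grip_width: 30.1
grasp_force: 49.9
```

carry_out(increments=[[1, 0, 0, 10, 0], [1, 0, 0, 20, 0], [1, 0, 0, 15, 0], [1, 0, 0, 5, 0], [1, 0, 0, 0, 0], [1, 0, 0, 0, 0], [1, 0, 0, 0, 0], [1, 0, 0, 0, 0]])

```text
time_s: 14.85
position: [552.0, 92.4, 94.3]
orientation: [3.141, -0.0, 1.424]
contact_force: [-0.1, 0.3, -2.7]
grip_width: 30.0
grasp_force: 49.9
```

Run:
```python
from cell import manip;from h import *
s,f=look(manip,"w6");print(s["position"],s["orientation"],s["grip_width"],totool(s,(551.5,92.4,49.5)))
cv2.imwrite("pics/w6c.png",cv2.resize(f["img"][150:450,140:500],(720,600)))
```

```text
[551.98156977  92.42393232  94.33083665] [ 3.14059548e+00 -3.43613405e-04  1.42377008e+00] 30.03259832905036 [-0.10962716 -0.51757211 44.83030781]
```

View pics/w6c.png

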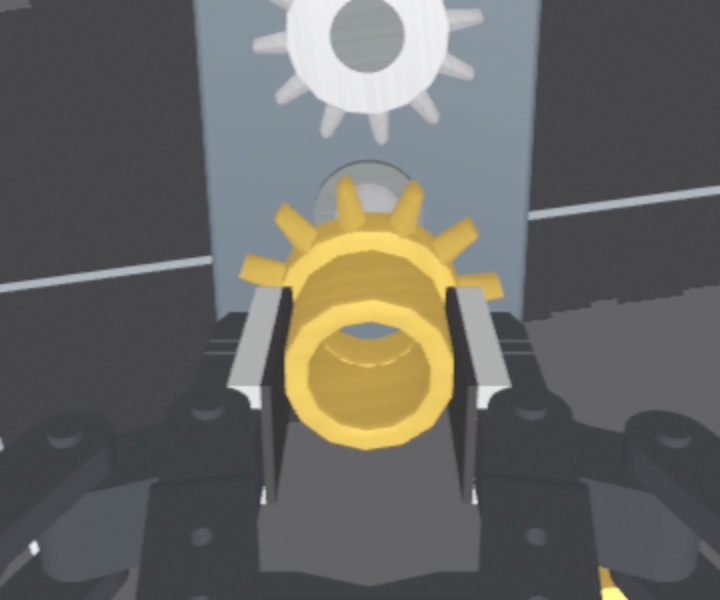

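The held hub's top face is centred at pixel (324.5, 337), so it sits within about 0.5 mm of the TCP axis. It's aligned over the post. Lowering to just above mesh.

carry_out(increments=[[1, 0, -0.3, 5, 0], [1, 0, 0, 6, 0], [1, 0, 0, 6, 0], [1, 0, 0, 5, 0], [1, 0, 0, 4, 0], [1, 0, 0, 2, 0], [1, 0, 0, 0, 0], [1, 0, 0, 0, 0]], grip_force=30)

```text
time_s: 15.7
position: [551.4, 92.4, 65.8]
orientation: [3.141, -0.0, 1.424]
contact_force: [0.2, -0.2, -1.9]
grip_width: 30.1
grasp_force: 49.9
```

carry_out(increments=[[1, 0, 0, 2, 0], [1, 0, 0, 2, 0], [1, 0, 0, 2, 0], [1, 0, 0, 2, 0], [1, 0, 0, 2, 0], [1, 0, 0, 2, 0], [1, 0, 0, 2, 0], [1, 0, 0, 0, 0]])

```text
time_s: 16.5
position: [551.1, 92.4, 51.4]
orientation: [-3.141, 0.0, 1.424]
contact_force: [0.3, 0.8, -2.0]
grip_width: 30.1
grasp_force: 49.9
```

No contact forces, and the underside is about 2 mm above the shoulder. Finishing the descent and releasing.

carry_out(increments=[[1, 0, 0, 1, 0], [1, 0, 0, 0.5, 0], [1, 0, 0, 0, 0], [0.4, 0, 0, 0, 0], [0, 0, 0, 0, 0], [0, 0, 0, 0, 0], [0, 0, 0, 0, 0], [0, 0, 0, 0, 0]])

```text
time_s: 17.3
position: [551.4, 92.4, 50.3]
orientation: [3.141, -0.0, 1.424]
contact_force: [0.7, -0.1, 0.4]
grip_width: 42.5
grasp_force: 0.0
```

carry_out(increments=[[0, 0, 0, -5, 0], [0, 0, 0, -15, 0], [0, 0, 0, -25, 0], [0, 0, 0, -30, 0], [0, -20, 0, -25, 0], [0, -30, 0, -10, 0], [0, -20, 0, 0, 0], [0, 0, 0, 0, 0]])

```text
time_s: 18.1
position: [541.0, 21.3, 161.1]
orientation: [3.141, 0.0, 1.422]
contact_force: [-0.5, 0.4, 0.2]
grip_width: 42.8
grasp_force: 0.0
```

carry_out(increments=[[0, 0, 0, 0, 0], [0, 0, 0, 0, 0], [0, 0, 0, 0, 0], [0, 0, 0, 0, 0], [0, 0, 0, 0, 0], [0, 0, 0, 0, 0], [0, 0, 0, 0, 0], [0, 0, 0, 0, 0]])

```text
time_s: 18.9
position: [541.1, 23.2, 160.2]
orientation: [-3.142, -0.0, 1.424]
contact_force: [0.9, -0.1, -0.7]
grip_width: 42.7
grasp_force: 0.0
```

Run:
```python
from cell import manip;from h import *
s,f=look(manip,"w7");print(s["position"],s["grip_width"],s["contact_force"])
for cc,rad,h in gearfix(f): print(cc,rad,onz(f,cc,25))
t=manip.grab_frame("top");sc=manip.grab_frame("scene")
for q in(t,sc):
    for m,st,c in blobs(brass(q["img"]),120): print(c,st[4],onz(q,c,25))
c=cv2.resize(f["img"][0:300,180:480],(400,400))
a=cv2.resize(sc["img"][240:310,330:400],(400,400),interpolation=2)
cv2.imwrite("pics/w7c.png",np.hstack([c,a]))
```

```text
[541.0576124   23.19581885 160.20629859] 42.71925982837927 [ 0.90053236 -0.13472538 -0.68157032]
(323.96844482421875, 120.14429473876953) 46.0266227722168 [550.80811624  92.32104498  25.        ]
(419.88751220703125, 288.5) 40.264991760253906 [601.77925154 -32.80271206  25.        ]
[482.21276596 208.11914894] 470 [ 511.04220031 -294.47842215   25.        ]
[ 32.67189293 305.33728489] 5230 [275.86993872 683.31039558  25.        ]
[587.1887215  109.79377036] 4912 [265.65010747 680.78866047  25.        ]
[362.94168467 276.95032397] 463 [552.38284075  91.89897424  25.        ]
[149.29171669 306.04321729] 833 [ 522.08351522 -296.27311497   25.        ]
[297.33190118 322.77013963] 931 [612.98632063 -43.0247486   25.        ]
```

View pics/w7c.png

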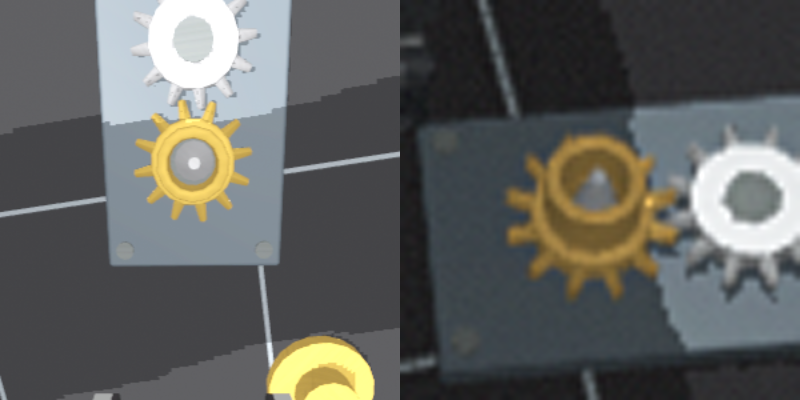

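The wrist view shows the gear centred on the post and meshed with the master. The post tip stands just above the hub top, as expected for a fully seated gear. Handing in.

```bash
python3 -c "
from cell import manip
print(manip.close_job())"
```

```text
the job is handed in; nothing more can be done
None
```

I handed the job in at about 19 s of robot time: gear12 is on the post and meshed with the master, and gear16 lies hub up near the tray's centre. Camera checks support both placements, but `close_job()` returned no verdict.

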